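# Latch the pump-bay cover of the slide stainer

## Robot

A 7-joint arm with a two-finger parallel gripper is mounted at the origin on the work surface. World frame = base frame: x ahead of the robot, y to its left, z up, the work surface at z = 0. Lengths are in m, angles in degrees, forces in N, time in s.
With the tool pointing down it reaches from about 0.4 to 0.925 m from the base axis. Payload 4.1 kg.
Tool frame: the origin (TCP) lies on the mounting face of the last link; the fingertips stand 173 mm ahead of it and the grasp point (between the pads) lies 155 mm ahead of it; z points along the fingers, y is the line along which they close (so a half turn about z gives the same grasp; the last joint's range is limited). The gripper opens to 85 mm and grips with 20 to 120 N. Pads are 22 mm wide; open, the fingers measure 114 mm over their backs; the gripper's body (76 mm by 85 mm) begins 54 mm behind the grasp point. The pads swing forward as they close: fully open they stand 13 mm farther back than shut.
Start: joints at [-5.672, 22.827, 2.584, 88.041, -1.071, 69.15, -2.905], TCP at [0.65, 0, 0.405] pointing down, gripper open.
Joint ranges: [-161.44, 161.44], [-28.35, 127.94], [-78.24, 83.42], [0, 140.83], [-78.03, 258.03], [13.02, 114.36], [-168.23, 168.23]. Speed limits (degrees/s): [147.25, 147.25, 180, 180, 180, 180, 180].

## Interface

Orientations are given as a 3x3 rotation matrix whose columns are the frame's x, y, z axes.
In Python, from plant import arm, let_go, close_gripper, solver, vision, job, sensors gives the robot as it stands. Calls block until the motion is done:
- arm.movep(position, orientation): joint-space move of the TCP to a pose.
- arm.move_linear(position, ori=None, vel=0.15, force_limit=None): straight line of the TCP; ori=None keeps the orientation; vel is the mean speed in m/s. With force_limit (N) it stops when the force on the tool has changed by that much, and returns True; else False.
- arm.goto_joints(angles): joint-space move.
- let_go() and close_gripper(f_grip=None): open the fingers fully, or close them until they stop; f_grip is the grip in N (None keeps the last).
- arm.sleep(seconds).
- solver.ik(position, orientation): joint angles nearest the present ones, or None.
- vision.read_camera(name): name is "scene" or "side" or "wrist"; returns a dict with "img" (480x640x3 uint8, red, green, blue), "camera_matrix" (3x3 intrinsics, pixels), "R" (3x3) and "t" (3): a world point X has camera coordinates R X + t. Camera axes: x right, y down, z forward; pixel columns grow to the right and rows downward; lengths in m; the calibration is good to about 2 mm. A picture is of the moment at which its call begins. There is no depth.
A pose or a line that the arm cannot do raises arm.PlanningError and nothing moves.
- job.sign_off(): hands the job in; it is judged then, once.
Readings, each from a call of its own:
- sensors.read_time(): time.
- sensors.read_q(): joint angles.
- sensors.read_qvel(): joint speeds.
- sensors.read_joint_efforts(): joint torques, N m.
- sensors.read_eef_pos(): TCP position.
- sensors.read_orientation(): TCP orientation.
- sensors.read_contact_force(): force on the tool from outside, world axes, zero at the start.
- sensors.read_torque(): the same for the moment, N m.
- sensors.read_gripper_width(): finger opening in m.
- sensors.read_gripper_force(): force on a finger pad.
Only numpy, scipy, OpenCV 4.12 (cv2) and the standard library are available. Lean on these libraries where they do the work, as an engineer would, in place of code of your own. Each camera call takes 0.05 s, during which the arm holds its last target. There are 200 camera calls.

## Task

The pump-bay cover on top of the slide stainer is standing slightly ajar on its spring. With a fingertip in the slot of each of its two quarter-turn fasteners, press the cover down flush and turn the fastener clockwise to its stop, so that both are locked and the cover stays shut by itself when you take the hand away. Touch only: pick nothing up, do not raise the cover, do not lean hard on the machine, and leave the bottles, rack and dish where they are.

Things in the scene. Friction and masses are not known exactly. Their poses are not given: they have to be found in the camera images.
- stainer: Slide stainer: fixed white bench machine, 300 mm deep (its x) by 460 mm wide (its y), flat deck 125 mm above the bench. Origin under its middle, on the bench; x to its rear, its front looks along -x to the robot, y to its left. Open wells with three bottles along its left side (y 155 to 227 mm), bottle tops 184 mm above the bench; slide rack and dropper stand on the rear and right of the deck.
- cover_front (a point): Middle of the front edge of the pump-bay cover, on its top face. The cover is a bare aluminium plate, 180 mm deep, 300 mm wide, 6 mm thick, let into the deck and hinged along its rear edge. Its frame: x to the rear, z out of the plate. Shut, its top is level with the deck, 125 mm above the bench.
- cover (a joint): Opening of the cover about its rear hinge, rad: 0 = fully shut, flush; grows as the front rises. A spring holds it ajar at about 0.06 (front edge 11 mm, fasteners 8 mm high). 1 to 2 N down at a fastener starts it, about 7 N holds it shut on a hard stop; let go unlatched it springs up again. Latched it stays below about 0.01. With one fastener locked it stays shut.
- latch_left_slot (a point): Left (the stainer's +y, 85 mm from its middle) fastener: flat metal rotor, 68 mm across, in a fixed black ring as high as itself (to 46 mm radius). Point: on its axis, at its top face, 8 mm above the cover plate. Frame turns with it: z up the axis, y along the slot. Finger slot across it 22 mm wide, 54 mm long (blunt round ends), 9 mm deep, closed floor. 45 mm behind the cover's front edge.
- latch_left (a joint): Turn of that fastener, rad: 0 = unlocked (slot parallel to the cover's front edge), grows clockwise seen from above to the stop at 1.571 = locked (slot at right angles to that edge, cam tongue under the frame). Starts at 0 to 0.35; friction 0.06 N m, no spring. If the cover is not pressed nearly flush the tongue strikes the frame and it jams at about 0.8; the last part draws the cover down.
- latch_right_slot (a point): Right (the stainer's -y, 85 mm from its middle) fastener: flat metal rotor, 68 mm across, in a fixed black ring as high as itself (to 46 mm radius). Point: on its axis, at its top face, 8 mm above the cover plate. Frame turns with it: z up the axis, y along the slot. Finger slot across it 22 mm wide, 54 mm long (blunt round ends), 9 mm deep, closed floor. 45 mm behind the cover's front edge.
- latch_right (a joint): Turn of that fastener, rad: 0 = unlocked (slot parallel to the cover's front edge), grows clockwise seen from above to the stop at 1.571 = locked (slot at right angles to that edge, cam tongue under the frame). Starts at 0 to 0.35; friction 0.06 N m, no spring. If the cover is not pressed nearly flush the tongue strikes the frame and it jams at about 0.8; the last part draws the cover down.
- reagent_1: Bystander: white plastic reagent bottle with a red cap, 56 mm diameter, 126 mm tall, loose in the front well of the stainer's left side. Origin at the centre of its underside.
- reagent_2: Bystander: white plastic reagent bottle with a red cap, 56 mm diameter, 126 mm tall, loose in the middle well of the stainer's left side. Origin at the centre of its underside.
- reagent_3: Bystander: white plastic reagent bottle with a red cap, 56 mm diameter, 126 mm tall, loose in the rear well of the stainer's left side. Origin at the centre of its underside.
- slide_rack: Bystander: loose steel rack of glass slides with a wire bail, 30 by 88 mm, 57 mm tall, on the rear deck of the stainer. Origin at the centre of its underside.
- dropper: Bystander: loose white dropper bottle, 32 mm diameter, 90 mm tall, on the rear right of the deck. Origin at the centre of its underside.
- petri_dish: Bystander: loose clear lidded dish, 93 mm diameter, 17 mm tall, on the bench before the stainer. Origin at the centre of its underside.
- wash_bottle: Bystander: loose clear wash bottle with a red cap and a bent spout, 68 mm diameter, 200 mm tall, on the bench to the left. Origin at the centre of its underside.

How it is judged (in metres and radians):
At the end, for the whole second after the job is handed in: Both fasteners are turned clockwise to at least 1.40 rad of their 1.57 rad, the cover stays within 0.02 rad of fully shut (front edge less than about 4 mm proud) with the robot clear of it, and every bottle, the rack and the dish is within 30 mm of where it stood (value of joint each of latch_left, latch_right above 1.4 rad and value of joint cover below 0.02 rad and not (velocity of joint cover above 0.05 rad/s) and distance of each of reagent_1, reagent_2, reagent_3, slide_rack, dropper, petri_dish, wash_bottle from where it was at the start of the episode below 0.03 m); the robot touches nothing.
It fails at once if the cover is raised or swung open (more than 0.15 rad) (value of joint cover above 0.15 rad).
It fails at once if the fingers lean on the stainer with more than 80 N (contact force between stainer and the fingers above 80 N).
It fails at once if a bystander is picked up, knocked over or pushed more than 30 mm (distance of any of reagent_1, reagent_2, reagent_3, slide_rack, dropper, petri_dish, wash_bottle from where it was at the start of the episode above 0.03 m or angle between any of reagent_1, reagent_2, reagent_3, slide_rack, dropper, petri_dish, wash_bottle's own z axis and vertical above 0.5 rad).
It also fails if it takes over 58 s, if anything falls off the work surface, if the arm or the gripper's body presses on something with over 40 N, if the wrist force passes 120 N, or if a joint passes its speed limit or range.

## Working session

There is one attempt and no reset: what is moved stays moved. The work goes in short steps, each a Python script; the robot and the scene stay as the last script left them, time stands still between calls to the robot, and variables do not carry over. Pictures are saved under pics/ and viewed, at most 10 in all, crops included, and the job is handed in when it is done.

```bash
mkdir -p pics; ls; python3 - <<'E'
from plant import *
import cv2,numpy as np
for n in ("scene","wrist"):
    c=vision.read_camera(n); cv2.imwrite(f"pics/{n}0.png",c["img"][:,:,::-1]); np.savez(f"{n}0.npz",**c)
    print(n,-c["R"].T@c["t"],c["camera_matrix"][0])
print(sensors.read_time(),sensors.read_orientation())
E
```

```text
pics
scene [ 1.14770428 -0.71674073  0.94964743] [547.84632701   0.         318.66918107]
wrist [0.64950734 0.06561231 0.3720291 ] [363.19457926   0.         325.79824241]
0.1 [[-6.42563618e-05  9.99998457e-01 -1.75562962e-03]
 [ 9.99999991e-01  6.40526795e-05 -1.16072629e-04]
 [-1.15959997e-04 -1.75563706e-03 -9.99998452e-01]]
```

View pics/scene0.png

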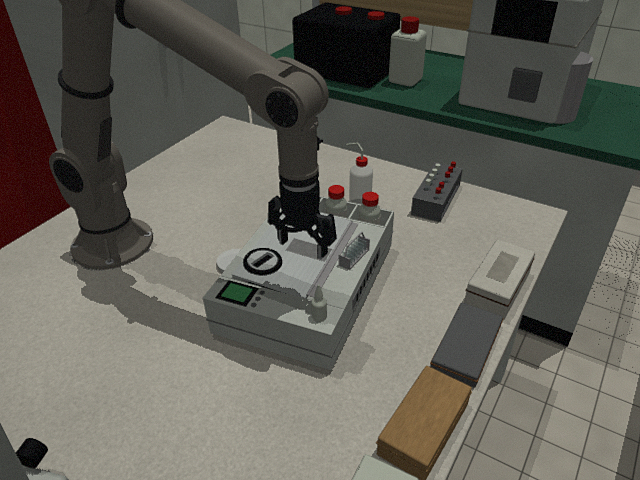

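View pics/wrist0.png

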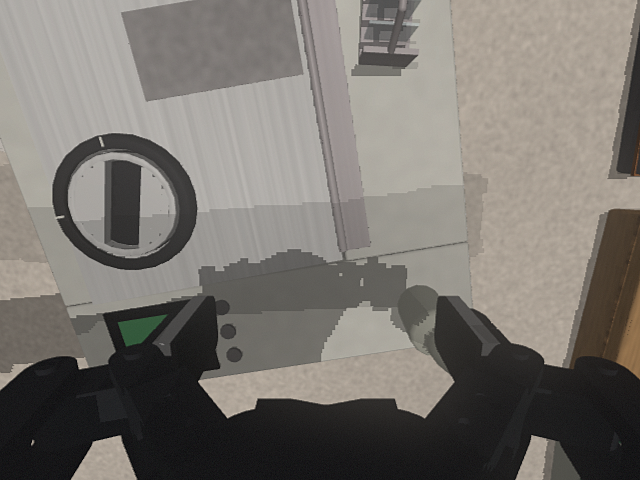

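The wrist view shows the right fastener at about (125,202), with its slot near vertical. The hinge line leans about 10°, which is the stainer's yaw. The left fastener is out of view, so I'll move the camera to see both.

```bash
python3 - <<'E'
from plant import *
import cv2,numpy as np
arm.movep([0.52,0.10,0.46],np.array([[0,1,0],[1,0,0],[0,0,-1.]]))
for n in ("wrist","side"):
    c=vision.read_camera(n); cv2.imwrite(f"pics/{n}1.png",c["img"][:,:,::-1]); np.savez(f"{n}1.npz",**c)
    print(n,-c["R"].T@c["t"],c["camera_matrix"][0])
print(sensors.read_time(),sensors.read_q(), sensors.read_gripper_width(), sensors.read_contact_force())
E
```

```text
wrist [0.5204434  0.16463542 0.42817421] [363.19457926   0.         325.79824241]
side [0.10228781 1.25502402 0.88518907] [586.75933095   0.         307.81776189]
0.925 [-1.52202618e+01  8.35522575e+00 -1.30198781e-01  9.99887107e+01
  6.82044914e-02  7.17074399e+01 -1.55361318e+01] 0.0849901066098263 [-0.05027248 -0.07290167 -0.40906469]
```

View pics/wrist1.png

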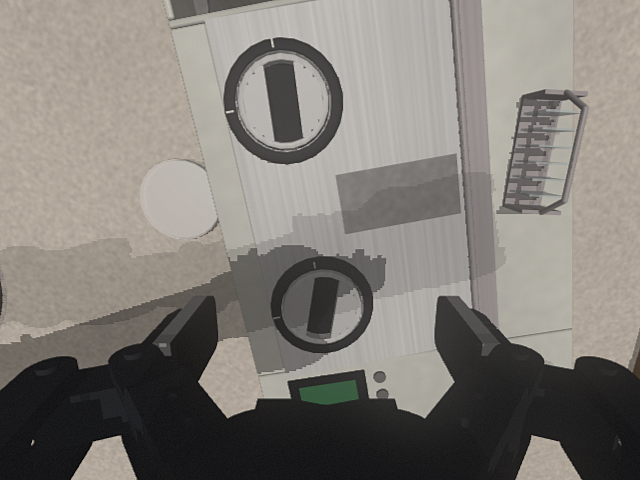

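View pics/side1.png

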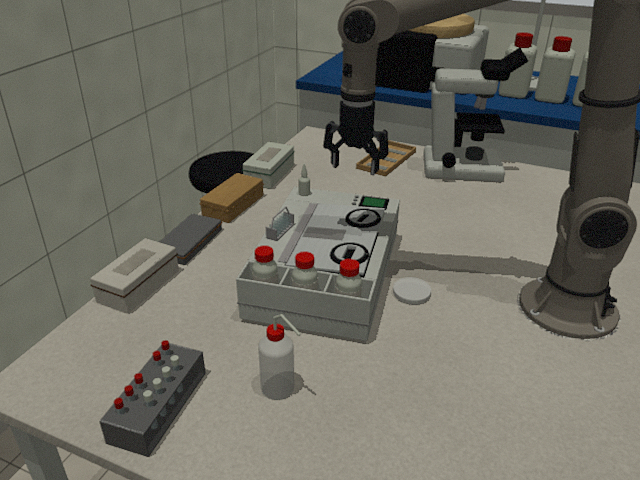

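```bash
cat > geo.py <<'E'
import numpy as np
def ray(f,u):
    c=np.load(f); R=c["R"];o=-R.T@c["t"]
    d=R.T@np.linalg.solve(c["camera_matrix"],[*u,1]); return o,d
def onz(f,u,z):
    o,d=ray(f,u); return o+d*(z-o[2])/d[2]
E
python3 - <<'E'
from geo import *
W="wrist1.npz"; c=np.load(W); print("cam z axis",c["R"][2])
L=onz(W,(283.5,100.7),.141); R=onz(W,(322,304.5),.141)
print("L",L,"R",R,"dist",np.linalg.norm(L-R)); d=L-R; print("yaw",np.degrees(np.arctan2(-d[0],d[1])))
print("R from wrist0",onz("wrist0.npz",(125,201.5),.141))
for n,a,b in (("L",(288,140),(279,62)),("R",(320,337),(325,278))):
    d=onz(W,b,.141)-onz(W,a,.141); print(n,"slot ang ccw from y",np.degrees(np.arctan2(-d[0],d[1])),np.linalg.norm(d), "mid",(onz(W,b,.141)+onz(W,a,.141))/2)
# ring size
for u,v in (((224,101),(343,101)),((271,304),(373,304))): print("ring dia",np.linalg.norm(onz(W,u,.141)-onz(W,v,.141)))
a,b=ray(W,(322,304.5)),ray("wrist0.npz",(125,201.5))
s=np.linalg.lstsq(np.c_[a[1],-b[1]],b[0]-a[0],rcond=None)[0]; print("tri",a[0]+s[0]*a[1],b[0]+s[1]*b[1])
for f,u in ((W,(205,24)),(W,(245,290))): print("front edge pt",onz(f,u,.136))
print("dish",onz(W,(180,198),.017)); print("rack top",onz(W,(545,150),.165)); print("hinge",onz(W,(465,150),.13))
E
```

```text
cam z axis [-3.33307992e-04 -2.58496552e-01 -9.66012123e-01]
L [0.48923135 0.19605844 0.141     ] R [0.51695537 0.03196548 0.141     ] dist 0.1664185108898823
yaw 9.58973758438406
R from wrist0 [0.52031013 0.03065065 0.141     ]
L slot ang ccw from y 5.175399069771683 0.05452977195872864 mid [0.48928863 0.19514277 0.141     ]
R slot ang ccw from y -4.720223654824479 0.05542432884600057 mid [0.51731935 0.02853242 0.141     ]
ring dia 0.08825112568089459
ring dia 0.08750684267009932
tri [0.51688794 0.02940074 0.13544842] [0.51710522 0.02978337 0.13526901]
front edge pt [0.43403034 0.2483474  0.136     ]
front edge pt [0.45047676 0.04340753 0.136     ]
dish [0.35489734 0.10631041 0.017     ]
rack top [0.67455398 0.16052403 0.165     ]
hinge [0.63134483 0.16012484 0.13      ]
```

```bash
cat > h.py <<'E'
import numpy as np
from plant import *
C={"L":np.array([.4885,.197]),"R":np.array([.517,.0292])}
T=np.radians(12); LEN=.160; YF=-.049
def pose(c,adeg,z,r=.008,dx=0.):
    a=np.radians(adeg); s=np.array([-np.sin(a),np.cos(a),0]); p=np.array([np.cos(a),np.sin(a),0]); k=np.array([0,0,1.])
    y=p*np.cos(T)+k*np.sin(T); R=np.c_[s,y,np.cross(s,y)]
    return np.r_[c,z]+r*s+dx*p-R@[0,YF,LEN],R
def tipz():
    return (sensors.read_eef_pos()+np.array(sensors.read_orientation())@[0,YF,LEN])[2]
E
python3 - <<'E'
from h import *
print("feas",[solver.ik(*pose(C[k],a,.125)) is not None for k in "LR" for a in (5,-40,-80,-105)])
c=C["L"]; arm.movep(*pose(c,5.2,.20)); f0=sensors.read_contact_force()
P,R=pose(c,5.2,.105)
hit=arm.move_linear(P,R,vel=.03,force_limit=12)
print(hit,"tipz",tipz(),"F",sensors.read_contact_force()-np.array(f0),sensors.read_time())
import cv2
i=vision.read_camera("side")["img"][170:290,250:410]
cv2.imwrite("pics/land.png",cv2.resize(i,None,fx=4.9,fy=4.9,interpolation=cv2.INTER_CUBIC)[:,:,::-1])
E
```

```text
feas [True, True, True, True, True, True, True, True]
True tipz 0.1239407312676769 F [-2.19545841 -0.22390266  6.65315097] 3.8083
```

View pics/land.png

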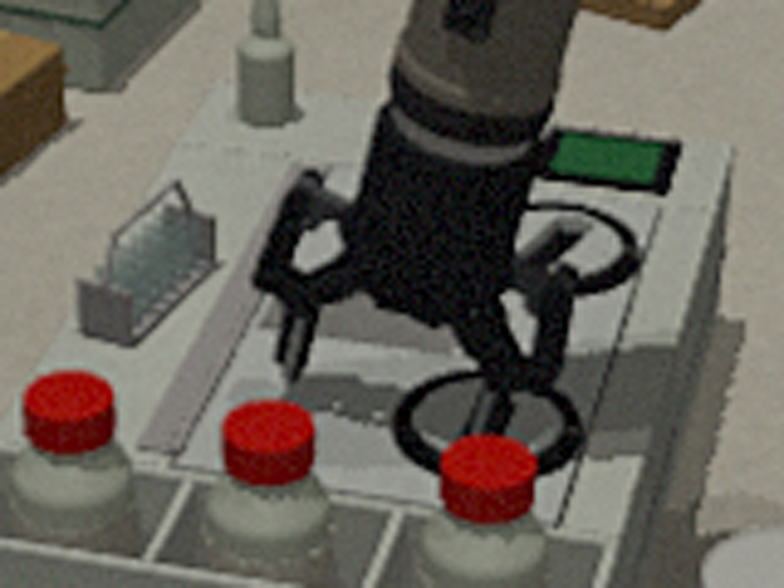

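The side view shows the finger inside the left ring. The tip height of 0.124 matches the slot floor with the cover flush (the rotor top would read 0.133). Next I'll press slightly more and turn.

```bash
cat >> h.py <<'E'
def turn(c,a0,z,a1,fmax=35,r=.008):
    n=int(np.ceil((a0-a1)/8))
    for a in np.linspace(a0,a1,n+1):
        arm.move_linear(*pose(c,a,z,r),vel=.012)
        F=np.array(sensors.read_contact_force()); M=np.array(sensors.read_torque())
        print(round(a),F.round(1),M.round(2),"z",tipz().round(4),round(sensors.read_time(),1))
        if np.hypot(*F[:2])>fmax or F[2]>50: print("stop"); break
    return a
E
python3 - <<'E'
from h import *
z=tipz()-.002
turn(C["L"],5.2,z,-60,25)
E
```

```text
5 [-6.1 -3.3 13.5] [-0.5   1.46  0.01] z 0.1237 4.1
-2 [-5.4 -2.8 15. ] [-0.46  1.44  0.06] z 0.1237 4.4
-9 [-4.  -2.5 13.7] [-0.42  1.29 -0.01] z 0.1237 4.8
-17 [-4.3 -1.1 13.2] [-0.43  1.2   0.04] z 0.1237 5.1
-24 [-3.6 -1.2 13. ] [-0.21  1.05  0.05] z 0.1238 5.4
-31 [-3.4 -0.5 12.1] [-0.03  0.87  0.01] z 0.1237 5.7
-38 [-2.2  0.5 10.3] [0.16 0.8  0.02] z 0.1238 6.1
-46 [-2.3 -0.6  9.4] [0.23 0.56 0.04] z 0.1238 6.4
-53 [-1.9  0.2  9.1] [0.28 0.43 0.03] z 0.1239 6.7
-60 [-0.5  0.7  9.8] [0.35 0.21 0.07] z 0.1239 7.0
```

```bash
python3 - <<'E'
from h import *
turn(C["L"],-60,tipz()-.0032,-118,22)
E
```

```text
-60 [-3.4 -0.6 15.8] [0.23 0.78 0.02] z 0.1237 7.3
-67 [-2.2 -1.  15.6] [0.06 0.5  0.04] z 0.1237 7.6
-74 [-2.  -1.3 13.6] [0.09 0.27 0.  ] z 0.1237 7.9
-82 [-0.1 -0.9 14. ] [0.12 0.16 0.04] z 0.1237 8.3
-89 [ 0.1  0.2 12.8] [ 0.16 -0.05  0.03] z 0.1237 8.6
-96 [ 1.1 -0.2 13.4] [ 0.25 -0.2   0.02] z 0.1237 8.9
-104 [ 1.5  0.9 12.3] [ 0.29 -0.41  0.05] z 0.1237 9.2
-111 [ 1.5 -0.2 11.8] [ 0.34 -0.57  0.05] z 0.1238 9.6
-118 [ 3.1  2.5 11.3] [ 0.71 -0.69  0.04] z 0.1238 9.9
```

```bash
python3 - <<'E'
from h import *
import cv2
cv2.imwrite("pics/w2.png",vision.read_camera("wrist")["img"][:,:,::-1])
E
```

```text
(no output)
```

View pics/w2.png

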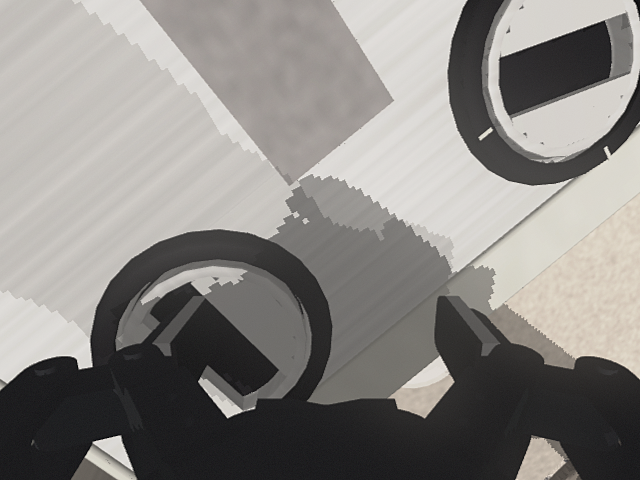

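```bash
python3 - <<'E'
from plant import *
from geo import *
c=vision.read_camera("wrist"); np.savez("w2.npz",**c)
import cv2; e=cv2.Canny(cv2.cvtColor(c["img"],cv2.COLOR_RGB2GRAY)[280:405,130:290],60,120)
l=cv2.HoughLinesP(e,1,np.pi/360,20,minLineLength=25,maxLineGap=4)
for x1,y1,x2,y2 in l[:,0]:
    a,b=onz("w2.npz",(x1+130,y1+280),.133),onz("w2.npz",(x2+130,y2+280),.133); d=b-a
    print((x1+130,y1+280),(x2+130,y2+280),np.degrees(np.arctan2(-d[0],d[1])).round(1),np.linalg.norm(d).round(3))
d=onz("w2.npz",(512,303-65+0),.125)-onz("w2.npz",(345,345),.125)
E
```

```text
(np.int32(235), np.int32(327)) (np.int32(278), np.int32(369)) 99.5 0.025
(np.int32(188), np.int32(282)) (np.int32(247), np.int32(338)) 100.3 0.031
(np.int32(207), np.int32(365)) (np.int32(244), np.int32(398)) 99.6 0.021
(np.int32(170), np.int32(343)) (np.int32(204), np.int32(299)) -157.3 0.021
(np.int32(201), np.int32(375)) (np.int32(235), np.int32(404)) 100.3 0.019
(np.int32(152), np.int32(342)) (np.int32(194), np.int32(296)) -162.0 0.023
(np.int32(164), np.int32(294)) (np.int32(191), np.int32(281)) 175.8 0.01
(np.int32(202), np.int32(374)) (np.int32(235), np.int32(403)) 99.5 0.018
(np.int32(130), np.int32(310)) (np.int32(145), np.int32(285)) -151.8 0.011
(np.int32(170), np.int32(341)) (np.int32(211), np.int32(290)) -158.4 0.024
(np.int32(212), np.int32(368)) (np.int32(243), np.int32(396)) 99.3 0.018
(np.int32(170), np.int32(321)) (np.int32(192), np.int32(296)) -161.0 0.012
(np.int32(248), np.int32(339)) (np.int32(276), np.int32(366)) 99.9 0.016
```

The slot edges measure 99.8°, the same line as −80.2°. The locked angle should be about −80.4°, so the left fastener is locked. Now the right one.

```bash
python3 - <<'E'
from h import *
c=C["L"]
arm.move_linear(*pose(c,-95,.122),vel=.03)
P,R=pose(c,-95,.24); arm.move_linear(P,R,vel=.12)
c=C["R"]; arm.movep(*pose(c,-4.7,.22)); arm.movep(*pose(c,-4.7,.155)); arm.sleep(.2)
P,R=pose(c,-4.7,.105)
hit=arm.move_linear(P,R,vel=.025,force_limit=12); z=tipz()
print(hit,z,sensors.read_contact_force(),sensors.read_time())
if hit and z<.128: turn(c,-4.7,z-.004,-60,25)
E
```

```text
True 0.12394205245055057 [-1.97164257 -0.9287278   7.29812314] 15.1583
-5 [-9.4 -0.7 26. ] [-0.12  2.45 -0.04] z 0.1233 15.6
-13 [-9.1 -2.  26.4] [-0.12  2.33 -0.  ] z 0.1233 15.9
-20 [-8.  -0.4 25.6] [-0.    2.24 -0.06] z 0.1234 16.2
-28 [-8.5 -1.1 24.9] [ 0.02  2.16 -0.04] z 0.1233 16.6
-36 [-9.   0.2 24.5] [0.05 1.98 0.03] z 0.1233 16.9
-44 [-7.3 -0.2 24.7] [0.06 1.83 0.01] z 0.1234 17.3
-52 [-6.5 -0.6 24.4] [ 0.09  1.73 -0.  ] z 0.1234 17.6
-60 [-7.2 -0.3 23.9] [0.1  1.63 0.04] z 0.1234 17.9
```

```bash
python3 - <<'E'
from h import *
from geo import onz
import cv2
c=C["R"]
turn(c,-60,tipz()-.0035,-122,25)
w=vision.read_camera("wrist"); np.savez("w3.npz",**w)
e=cv2.Canny(cv2.cvtColor(w["img"],cv2.COLOR_RGB2GRAY)[280:405,130:290],60,120)
for x1,y1,x2,y2 in cv2.HoughLinesP(e,1,np.pi/360,20,minLineLength=25,maxLineGap=4)[:,0]:
    d=onz("w3.npz",(x2+130,y2+280),.133)-onz("w3.npz",(x1+130,y1+280),.133)
    print((int(x1+130),int(y1+280)),np.degrees(np.arctan2(-d[0],d[1])).round(1),np.linalg.norm(d).round(3))
E
```

```text
-60 [-6.8 -0.5 24.5] [0.14 1.56 0.05] z 0.1234 18.2
-68 [-6.7 -0.4 24.5] [0.13 1.52 0.06] z 0.1234 18.5
-76 [-6.1 -0.5 23.3] [0.09 1.37 0.05] z 0.1234 18.9
-83 [-4.3 -0.1 23. ] [0.28 0.98 0.09] z 0.1234 19.2
-91 [-1.9  0.5 20.6] [0.53 0.63 0.09] z 0.1235 19.6
-99 [-2.7  1.1 19.7] [0.68 0.34 0.11] z 0.1235 19.9
-106 [-0.7  2.  19.2] [0.73 0.08 0.06] z 0.1235 20.2
-114 [ 1.   3.5 18.2] [ 1.04 -0.27  0.06] z 0.1236 20.6
-122 [ 2.   5.9 17.6] [ 1.5  -0.75  0.16] z 0.1236 20.9
(187, 284) 99.5 0.052
(209, 363) 100.2 0.022
(152, 342) -164.8 0.024
(202, 372) 99.6 0.022
(170, 341) -162.9 0.019
(240, 330) 99.4 0.026
(130, 324) -153.2 0.011
(257, 398) 139.3 0.012
(213, 367) 99.6 0.019
(190, 287) 99.1 0.021
```

The right slot is also at about 99.6°, so it is at its stop. I'll withdraw and check from above.

```bash
python3 - <<'E'
from h import *
import cv2
c=C["R"]
arm.move_linear(*pose(c,-97,.122),vel=.03)
arm.move_linear(*pose(c,-97,.25),vel=.12)
arm.movep([0.52,0.10,0.46],np.array([[0,1,0],[1,0,0],[0,0,-1.]])); arm.sleep(.3)
cv2.imwrite("pics/final.png",vision.read_camera("wrist")["img"][:,:,::-1]); print(sensors.read_time())
E
```

```text
24.5583
```

View pics/final.png

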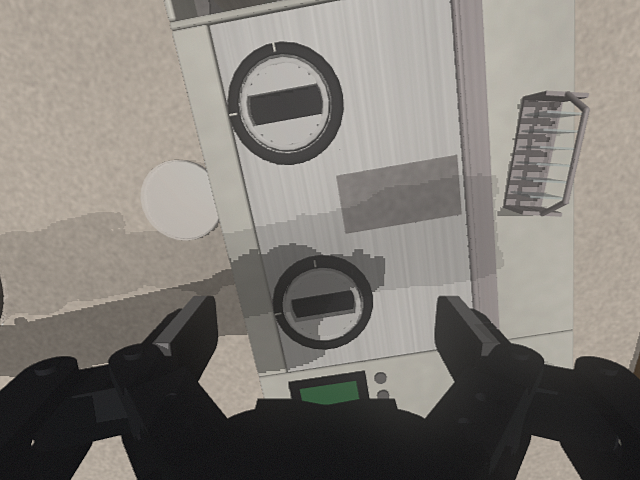

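Both slots, at (285,104) and (323,303), lie at right angles to the front edge. The cover is down, and the rack and dish have not moved.

```bash
python3 -c "
from plant import job
print(job.sign_off())"
```

```text
the job is handed in; nothing more can be done
None
```

I turned both fasteners clockwise to their stops, and the cover stayed shut when I took the hand away. I handed the job in at about 25 s of the 58 s allowed; no verdict came back.

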